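# Press a mould insert into the welding fixture's corner and hold it there

### The arm

A 6-joint arm with a two-finger parallel gripper is mounted at the origin on the work surface. World frame = base frame: x ahead of the robot, y to its left, z up, the work surface at z = 0. Lengths are in m, angles in rad, forces in N, time in s.
With the tool pointing down it reaches from about 0.35 to 0.775 m from the base axis. Payload 5.5 kg.
Tool frame: the origin (TCP) lies midway between the tips of the shut fingers; the grasp point (between the pads) lies 19 mm behind it; z points along the fingers, y is the line along which they close (so a half turn about z gives the same grasp; the last joint's range is limited). The gripper opens to 85 mm and grips with 20 to 120 N. Pads are 22 mm wide; open, the fingers measure 114 mm over their backs; the gripper's body (76 mm by 85 mm) begins 54 mm behind the grasp point. The pads swing forward as they close: fully open they stand 13 mm farther back than shut.
Start: joints at [1.048, 0.313, 0.046, 1.304, 0, 1.431], TCP at [0.215, 0.533, 0.231] pointing down, gripper open.
Joint ranges: [-2.76, 2.76], [-0.86, 1.69], [-1.03, 1.26], [-2.2, 2.34], [-1.47, 1.5], [-3.14, 3.14]. Speed limits (rad/s): [2.57, 2.57, 3.14, 3.14, 3.14, 3.14].

### API

Orientations are given as a unit quaternion [w, x, y, z].
In Python, from workcell import telemetry, imaging, env gives the robot as it stands. The module is installed in compiled form; this text tells all that it offers.
- The arm moves only by the tool step_arm, never from a script. Its argument "moves" is a list of rows, each a list of 3 entries, a list of its own where there are three numbers: the shift along the tool's x, y, z in mm, then the turn, a rotation vector about the tool's x, y, z in rad, then the finger opening in mm, from 0 to 85.4. A call has 1 to 8 rows; each row is the pose to reach, as a shift and turn from the pose commanded when the call began, along the tool's axes at that moment; what a row does not reach only later rows make up. A row lasts 1/12 s, in which the tool goes at most 41.7 mm and 7.16 degrees, less where a joint would pass 70% of its speed; a pose out of reach is approached as far as the arm can. A call with a gripper value outside its range is refused whole. The fingers move at their own pace and stop on an object; "grip_force" is the grip in N (left out, the last holds). Time passes only in rows, so rows that repeat a pose let the fingers close. It gives the time, the measured TCP pose, the force, the opening and the grip force at its end, in the units of the state.
- telemetry.get_state(): the state, without advancing time (a new reading comes with each control period).
- imaging.read_camera(name): name is "scene" or "top" or "wrist"; returns the picture (400x640x3 uint8, red, green, blue); there is no depth.
- imaging.camera_params(name): a dict with "camera_matrix" (3x3 intrinsics, pixels), "pose" (4x4, takes a point from camera to world coordinates). Camera axes: x right, y up, looking along -z (the intrinsics and any distortion apply to the point x, -y, -z); pixel columns grow to the right and rows downward; lengths in m; the calibration is good to about 2 mm. A picture is of the moment at which its call begins: read the wrist's pose just before it. camera_params takes no time and is no camera call; for the wrist camera it gives the pose at the moment of the call.
- env.hand_in(): hands the job in; it is judged then, once.
The state is a dict: "clock": time; "joint_pos": joint angles; "qvel": joint speeds; "tau": joint torques, N m; "tcp_pos": TCP position; "orientation": TCP orientation; "wrist_force": force on the tool from outside, world axes, zero at the start; "ft_torque": the same for the moment, N m; "finger_gap": finger opening in m; "grip_force": force on a finger pad.
Only numpy, scipy, OpenCV 4.12 (cv2) and the standard library are available. Lean on these libraries where they do the work, as an engineer would, in place of code of your own. Each camera call takes 0.05 s, during which the arm holds its last target. There are 200 camera calls.

### The job

Pick up the rectangular steel mould insert (the one with the rectangular boss on top) from the dark rubber sheet and seat it flat in the pocket of the welding fixture. Then push it into the corner of the pocket so that it bears squarely on both tall stops at once, and finish while still holding it there with the gripper, pressing firmly on both stops, ready for the laser tack. Leave the other parts and tools where they are.

Things in the scene. Friction and masses are not known exactly. Their poses are not given: they have to be found in the camera images.
- insert_center (a point): Centre of the loose bare-steel mould insert (0.45 to 0.75 kg), 28 mm above its underside: base block 56 (x) x 42 (y) x 24 mm high, on its middle a boss 30 (x) x 22 (y) x 32 mm high; 56 mm high in all. z up; a half turn about z leaves it the same. It starts upright on the rubber sheet (3 mm thick), beside a round core. Taken by the boss, the fingers stay above the stops.
- fixture: Welding fixture fixed to the table: steel plate 150 (x) x 130 (y) x 12 mm, origin at the centre of its underside, on the table, z up. On it the pocket, bounded by two tall stops (+x and +y sides) and two low dark lips (-x and -y sides, 5 mm high, 10 mm wide). All rigid. The insert drags on plate and stops (friction about 0.6), the more the harder it is pushed, so a sideways force felt at the wrist may be drag and not yet a stop.
- pocket (a point): Centre of the pocket's floor, on the plate's top 12 mm above the table; axes as the fixture. Pocket 68 (x) x 54 (y) mm: stop faces at x = +34 and y = +27 mm, lip faces at x = -34 and y = -27. The insert fits only with its 56 mm length along x (either way round); home in the corner, its centre is at x = 6, y = 6, z = 28 mm from here.
- stop_x: Tall stop on the +x side of the pocket: fixed steel bar 16 (x) x 44 (y) mm, standing 22 mm above the plate (two screw heads add 3 mm). Origin at the centre of its underside, at x = 42, y = -3, z = 12 mm in the fixture's frame; axes as the fixture. Its working face is its -x face.
- stop_y: Tall stop on the +y side of the pocket: fixed steel bar 56 (x) x 16 (y) mm, standing 22 mm above the plate (two screw heads add 3 mm). Origin at the centre of its underside, at x = -3, y = 35, z = 12 mm in the fixture's frame; axes as the fixture. Its working face is its -y face.
- round_core: Bystander: loose round steel core on the rubber sheet, base 50 mm diameter x 22 mm high with a round boss 24 mm diameter x 26 mm high. Origin at the centre of its underside. Not to be moved.
- angle: Bystander: loose brown angle piece on the rubber sheet, 60 mm long (y), foot 30 mm wide, upright leg 36 mm high. Origin at the centre of its underside. Not to be moved.
- jar: Bystander: small closed amber jar, 44 mm diameter, 60 mm high, between fixture and sheet. Origin at the centre of its underside. Not to be moved.
- screwdriver: Bystander: screwdriver 170 mm long lying between fixture and sheet, about along x. Origin under its middle. Not to be moved.
- offcut: Bystander: dark steel plate 70 x 140 x 10 mm lying at the far side. Origin at the centre of its underside. Not to be moved.
Not all that is in view belongs to the job. Leave any turquoise look-alike of the part that bears insert_center alone.

How it is judged:
By the outcome, as a careful person would: the job done as asked, in the order asked, and still so for the second after the job is handed in, while the arm keeps its last pose, push and grip.
It also fails if it takes over 58 s, if anything falls off the work surface, if the arm or the gripper's body presses on something with over 40 N, if the wrist force passes 120 N, or if a joint passes its speed limit or range.

## Working session

There is one attempt and no reset: what is moved stays moved. The work goes in short steps, Python scripts to look and compute and a tool call to move; the robot and the scene stay as the last step left them, time stands still between calls to the robot, and variables do not carry over. Pictures are saved under pics/ and viewed, at most 10 in all, crops included, and the job is handed in when it is done.

Besides the shell and the picture viewer there is one more tool, called by a JSON object that holds its "fn" and its "kwargs", one argument or row to a line. step_arm: Moves the arm, as the interface text tells. Its arguments: {"type":"object","properties":{"moves":{"type":"array"},"grip_force":{"type":"number"}},"required":["moves"]}

```bash
mkdir -p pics; cat > h.py <<'E'
import numpy as np, cv2
from workcell import telemetry, imaging, env
def ray(p,K,T,z):
    d=np.linalg.inv(K)@np.array([p[0],p[1],1.0]); d=T[:3,:3]@np.array([d[0],-d[1],-d[2]])
    o=T[:3,3]; return o+d*(z-o[2])/d[2]
def cast(name,p,z,P=None):
    P=P or imaging.camera_params(name); return ray(p,np.array(P["camera_matrix"]),np.array(P["pose"]),z)
def save(n,im): cv2.imwrite("pics/"+n,im[:,:,::-1])
E
python3 - <<'E'
from h import *
for n in("top","scene"):
    P=imaging.camera_params(n); print(n,P); im=imaging.read_camera(n); np.save(n,im); save(n+"0.png",im)
print(telemetry.get_state())
E
```

```text
top {'camera_matrix': array([[456.99903458,   0.        , 320.66413302],
       [  0.        , 456.99903458, 203.56362811],
       [  0.        ,   0.        ,   1.        ]]), 'pose': array([[ 0.02631623,  0.99519796, -0.0942787 ,  0.48237866],
       [-0.99937307,  0.02395717, -0.02606748,  0.05610109],
       [-0.02368365,  0.09490559,  0.99520451,  1.08589667],
       [ 0.        ,  0.        ,  0.        ,  1.        ]])}
scene {'camera_matrix': array([[412.0568435 ,   0.        , 318.39096963],
       [  0.        , 412.0568435 , 196.3110536 ],
       [  0.        ,   0.        ,   1.        ]]), 'pose': array([[ 8.88061599e-01, -3.75063886e-01,  2.65845213e-01,
         8.66532118e-01],
       [ 4.59724407e-01,  7.24199482e-01, -5.13992782e-01,
        -4.83208527e-01],
       [ 2.55164933e-04,  5.78672785e-01,  8.15559773e-01,
         9.09262004e-01],
       [ 0.00000000e+00,  0.00000000e+00,  0.00000000e+00,
         1.00000000e+00]])}
{'clock': 0.1, 'joint_pos': array([1.04840998e+00, 3.13944322e-01, 4.50868873e-02, 1.30358584e+00,
       1.08974219e-05, 1.43117994e+00]), 'qvel': array([-0.00065346, -0.0005024 ,  0.00151629,  0.00034777,  0.0002885 ,
        0.00072383]), 'tau': array([ 1.82124579e-03, -4.81724381e+01,  2.99244976e+01,  1.27611944e-02,
       -2.29345815e-04,  2.18484371e-05]), 'tcp_pos': array([0.21454479, 0.53298854, 0.23048488]), 'orientation': array([-2.72773203e-04,  1.90218708e-01,  9.81741394e-01, -7.77000812e-04]), 'wrist_force': array([ 0.3296605 , -0.85124485,  0.08158443]), 'ft_torque': array([-0.00297028, -0.01246681, -0.0206899 ]), 'grip_force': 0.0, 'finger_gap': 0.08513785655492256}
```

View pics/top0.png

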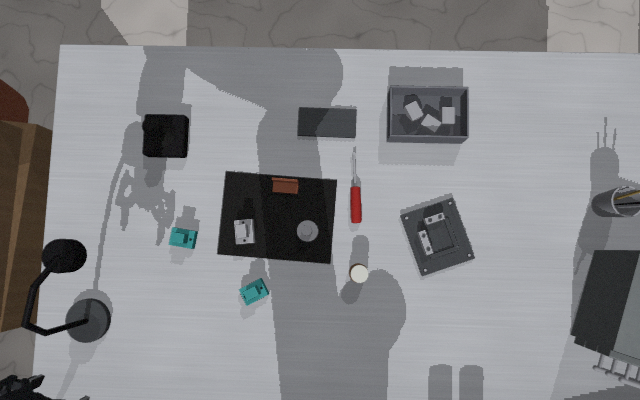

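View pics/scene0.png

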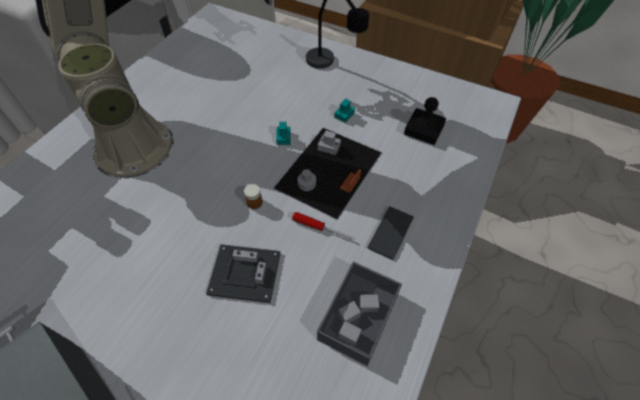

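The steel insert is at top (244,231), on the sheet beside the round core (307,231). The other candidates are turquoise look-alikes at (183,238) and (254,291), and grey blocks in the bin at about (430,112). Only the first is bare steel on the rubber sheet. The fixture is at (437,235), with stops at (434,217) and (425,242). Next I'll confirm with an enlarged crop and measure.

```bash
python3 - <<'E'
from h import *
im=np.load("top.npy")
c1=cv2.resize(im[205:255,222:272],None,fx=8,fy=8,interpolation=cv2.INTER_CUBIC)
c2=cv2.resize(im[188:288,388:488],None,fx=4,fy=4,interpolation=cv2.INTER_CUBIC)
save("crop1.png",np.hstack([c1,c2]))
P=imaging.camera_params("top")
hsv=cv2.cvtColor(im,cv2.COLOR_RGB2HSV)
# fixture: dark area
m=np.zeros(im.shape[:2],np.uint8); m[188:288,388:488]=(im[188:288,388:488].max(2)<110)*255
m=cv2.morphologyEx(m,cv2.MORPH_CLOSE,np.ones((9,9)))
c=max(cv2.findContours(m,0,2)[0],key=cv2.contourArea); r=cv2.minAreaRect(c); b=cv2.boxPoints(r)
print(r); W=np.array([cast("top",p,.012,P)[:2] for p in b]); print(W,W.mean(0))
for i in range(4):
    d=W[(i+1)%4]-W[i]; print(np.linalg.norm(d),np.degrees(np.arctan2(d[1],d[0])))
m=np.zeros(im.shape[:2],np.uint8); m[205:255,222:272]=(im[205:255,222:272].min(2)>90)*255
c=max(cv2.findContours(m,0,2)[0],key=cv2.contourArea); r=cv2.minAreaRect(c); print(r)
b=cv2.boxPoints(r);W=np.array([cast("top",p,.03,P)[:2] for p in b]); print(W,W.mean(0))
for i in range(2):
    d=W[(i+1)%4]-W[i]; print(np.linalg.norm(d),np.degrees(np.arctan2(d[1],d[0])))
E
```

```text
((437.1764221191406, 236.29408264160156), (65.92193603515625, 56.5045166015625), 70.34617614746094)
[[ 0.56219608 -0.10138316]
 [ 0.6100054  -0.22541324]
 [ 0.46647681 -0.27628825]
 [ 0.41949648 -0.15391336]] [ 0.51454369 -0.1892495 ]
0.13292550996218877 -68.92006684949531
0.15227843921343084 -160.48266495794712
0.13108305513784793 111.00204285881748
0.15206115720473556 20.209534868480944
((243.6793212890625, 231.1517333984375), (24.000146865844727, 18.43609619140625), 85.2363510131836)
[[0.53926444 0.28534703]
 [0.54389035 0.2426383 ]
 [0.48869298 0.23576504]
 [0.48405552 0.27825268]] [0.51397582 0.26050076]
0.04295851896859286 -83.81822940855453
0.05562365269454195 -172.90198285658997
```

View pics/crop1.png

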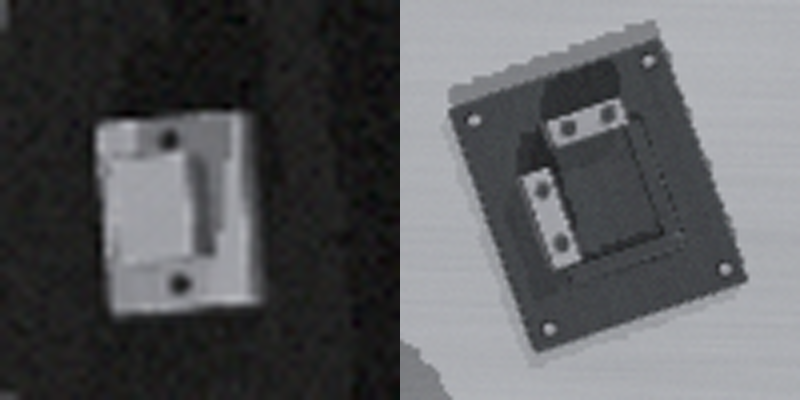

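The crop confirms it: a bare-steel block with a rectangular boss. The fixture's tall stops are on its upper and left sides in the image (+x and +y, yaw about 20°).

```bash
cat >> h.py <<'E'
from scipy.spatial.transform import Rotation as R
def plan(xyz,toolx_deg,base=None):
    s=telemetry.get_state(); p,q=base or (s["tcp_pos"],s["orientation"])
    A=R.from_quat(np.roll(q,-1)); a=np.radians(toolx_deg)
    B=R.from_matrix(np.array([[np.cos(a),np.sin(a),0],[np.sin(a),-np.cos(a),0],[0,0,-1]]))
    print("shift mm",np.round(A.inv().apply(np.array(xyz)-p)*1e3,1),"rot",np.round((A.inv()*B).as_rotvec(),4))
E
python3 - <<'E'
from h import *
plan([.514,.2605,.20],186.5)
E
```

```text
shift mm [-379.6 -140.9   30.6] rot [-0.0015 -0.0006 -0.4962]
```

{"fn": "step_arm", "kwargs": {
  "moves": [
    [[-40,-15,0],[0,0,-0.06],85],
    [[-80,-30,2],[0,0,-0.12],85],
    [[-120,-45,5],[0,0,-0.18],85],
    [[-160,-60,10],[0,0,-0.25],85],
    [[-200,-75,15],[0,0,-0.32],85],
    [[-238,-89,20],[0,0,-0.4],85],
    [[-276,-103,25],[0,0,-0.46],85],
    [[-314,-117,30],[-0.0015,-0.0006,-0.496],85]
  ],
  "grip_force": 80
}}

```text
clock: 0.77
tcp_pos: [0.4608, 0.3082, 0.2012]
orientation: [0.0, -0.058, 0.998, 0.001]
wrist_force: [0.5, 0.6, -0.8]
finger_gap: 0.0848
grip_force: 0.0
```

```bash
python3 - <<'E'
from h import *
plan([.514,.2605,.20],186.5)
E
```

```text
shift mm [-47.3 -53.5   1.2] rot [0.0013 0.0005 0.0027]
```

{"fn": "step_arm", "kwargs": {
  "moves": [
    [[-24,-26,0],[0,0,0],85],
    [[-47,-52,0],[0,0,0],85],
    [[-47,-52,0],[0,0,0],85],
    [[-47,-52,0],[0,0,0],85]
  ]
}}

```text
clock: 1.1
tcp_pos: [0.5134, 0.2619, 0.2009]
orientation: [-0.0, -0.055, 0.999, 0.001]
wrist_force: [0.2, 0.3, 0.0]
finger_gap: 0.085
grip_force: 0.0
```

```bash
python3 - <<'E'
from h import *
P=imaging.camera_params("wrist"); im=imaging.read_camera("wrist"); np.save("w1",im); import pickle; pickle.dump(P,open("w1.pkl","wb"))
save("w1.png",im); print(P, telemetry.get_state()["tcp_pos"])
g=im.min(2); 
E
```

```text
{'camera_matrix': array([[356.22451847,   0.        , 325.91920511],
       [  0.        , 356.22451847, 205.43570379],
       [  0.        ,   0.        ,   1.        ]]), 'pose': array([[-0.1087442 , -0.95743913, -0.26736681,  0.44532209],
       [ 0.99406838, -0.10428721, -0.03085841,  0.25428653],
       [ 0.00166211, -0.26913657,  0.96310059,  0.34394598],
       [ 0.        ,  0.        ,  0.        ,  1.        ]])} [0.51233602 0.26285648 0.20102977]
```

View pics/w1.png

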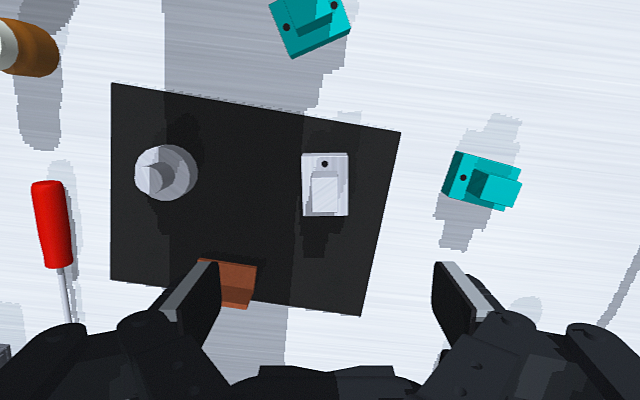

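The wrist view shows the insert at (324,184), boss top around (325,193), and the core clear of it at (165,172). Next I'll enlarge it to get the boss edges.

```bash
python3 - <<'E'
from h import *
im=np.load("w1.npy"); c=im[145:225,285:365]; save("c2.png",cv2.resize(c,None,fx=7,fy=7,interpolation=cv2.INTER_NEAREST))
g=im.min(2).astype(int)
for r in (158,190,205): print(r,g[r,296:354])
for x in (305,325,344): print(x,g[148:222,x])
E
```

```text
158 [ 29  31  27  21  17 170 217 215 211 209 210 209 212 216 212 206 204 205
 211 213 212 195 179 187 186 180 178 183 185 183 180 180 185 188 191 184
 176 177 177 180 182 188 188 183 179 179 178 176 179 185 189 158  82  21
  29  36  35  35]
190 [ 28  29  28  27  26   8 166 214 210 206 204 204 213 173 130 159 203 215
 211 213 217 214 208 203 201 205 209 214 212 211 210 208 207 208 210 213
 214 215 214 215 217 194 183 185 179 175 171 188 202 208 214 172  79  17
  32  31  33  35]
205 [ 36  45  36  27  25  10 101 192 218 170 129 137 138 139 142 125 184 218
 214 213 215 214 209 209 215 216 218 215 209 206 206 207 210 216 215 212
 214 214 211 211 215 199 201 211 205 199 198 194 197 204 214 168  76  27
  37  41  38  36]
305 [ 34  34  31  32  40 149 176 168 196 211 209 206 207 206 206 208 206 207
 205 206 206 205 206 205 208 206 207 206 205 206 207 206 206 207 207 209
 206 206 206 207 205 205 206 206 207 205 207 208 207 208 207 207 209 212
 213 214 167 170 170 170 170 171 173 171 172 175 176 146  51  20  28  27
  32  29]
325 [ 37  38  32  26  45 187 170 168 226 177 183 190 181   1  20  29  27  20
  24 139 195 186 183 163 168 168 167 169 167 193 221 209 211 209 210 215
 213 206 202 205 211 211 211 208 208 210 210 213 215 214 215 212 209 210
 217 216 212 206 207 210 215 213 215 230 127 140 147 157   6  23  27  29
  30  27]
344 [ 35  32  33  26  70 182 172 156 219 176 179 180 178 180 177 177 179 177
 177 176 176 177 176 176 177 177 178 177 175 177 177 177 177 176 173 174
 173 204 203 203 202 201 202 203 202 198 199 198 198 199 198 197 198 198
 198 197 199 197 200 200 200 200 200 199 200 201 207 136  15  30  33  32
  33  30]
```

View pics/c2.png

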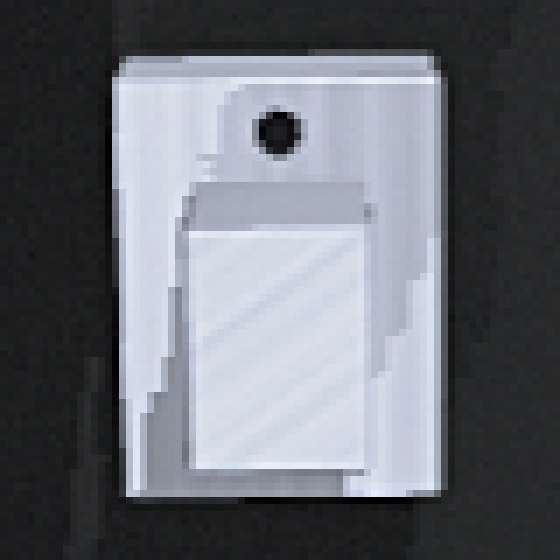

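```bash
python3 - <<'E'
from h import *; import pickle
P=pickle.load(open("w1.pkl","rb"))
f=lambda L,z:np.array([cast("w",(285+a/7-.5,145+b/7-.5),z,P)[:2] for a,b in L])
for L,z in(([(188,231),(366,231),(371,470),(190,470)],.059),([(116,77),(441,77),(441,495),(126,495)],.027)):
    W=f(L,z); print(W.round(4).tolist(),W.mean(0))
    for i in range(4):
        d=W[(i+1)%4]-W[i]; print(np.linalg.norm(d).round(4),np.degrees(np.arctan2(d[1],d[0])).round(1))
plan([.514,.2605,.033],186.5)
E
```

```text
[[0.5023, 0.2491], [0.5, 0.2696], [0.5287, 0.2736], [0.5311, 0.2522]] [0.51552461 0.26112214]
0.0207 96.2
0.029 7.9
0.0216 -83.8
0.029 -173.9
[[0.4899, 0.2375], [0.4854, 0.2785], [0.5405, 0.2854], [0.5451, 0.2438]] [0.51522247 0.26130453]
0.0413 96.2
0.0556 7.2
0.0419 -83.8
0.0555 -173.5
shift mm [ -1.5  -2.8 168. ] rot [ 0.0014 -0.0007 -0.002 ]
```

```bash
python3 - <<'E'
from h import *
plan([.515,.261,.033],186.5); print(telemetry.get_state()["tcp_pos"])
E
```

```text
shift mm [ -2.6  -2.4 168. ] rot [ 0.0014 -0.0007 -0.002 ]
[0.51233602 0.26285648 0.20102977]
```

{"fn": "step_arm", "kwargs": {
  "moves": [
    [[-2.5,-2,30],[0,0,0],70],
    [[-2.5,-2,65],[0,0,0],60],
    [[-2.5,-2,100],[0,0,0],55],
    [[-2.5,-2,130],[0,0,0],55],
    [[-2.5,-2,150],[0,0,0],55],
    [[-2.5,-2,160],[0,0,0],55],
    [[-2.5,-2,168],[0,0,0],55],
    [[-2.5,-2,168],[0,0,0],55]
  ]
}}

```text
clock: 1.82
tcp_pos: [0.514, 0.2626, 0.0328]
orientation: [-0.0, -0.057, 0.998, 0.001]
wrist_force: [0.8, 0.7, 0.0]
finger_gap: 0.0553
grip_force: 0.0
```

{"fn": "step_arm", "kwargs": {
  "moves": [
    [[0,0,0],[0,0,0],40],
    [[0,0,0],[0,0,0],30],
    [[0,0,0],[0,0,0],20],
    [[0,0,0],[0,0,0],15],
    [[0,0,0],[0,0,0],10],
    [[0,0,0],[0,0,0],10],
    [[0,0,0],[0,0,0],10],
    [[0,0,0],[0,0,0],10]
  ],
  "grip_force": 80
}}

```text
clock: 2.48
tcp_pos: [0.5166, 0.2623, 0.0356]
orientation: [0.002, -0.056, 0.998, 0.001]
wrist_force: [-0.4, -1.9, 6.4]
finger_gap: 0.0201
grip_force: 79.2
```

{"fn": "step_arm", "kwargs": {
  "moves": [
    [[0,0,-5],[0,0,0],10],
    [[0,0,-20],[0,0,0],10],
    [[0,0,-50],[0,0,0],10],
    [[0,0,-85],[0,0,0],10],
    [[0,0,-110],[0,0,0],10],
    [[0,0,-120],[0,0,0],10],
    [[0,0,-120],[0,0,0],10],
    [[0,0,-120],[0,0,0],10]
  ]
}}

```text
clock: 3.15
tcp_pos: [0.5146, 0.2617, 0.1526]
orientation: [-0.0, -0.057, 0.998, 0.001]
wrist_force: [0.2, -1.1, -7.9]
finger_gap: 0.0206
grip_force: 79.5
```

```bash
python3 - <<'E'
from h import *
s=telemetry.get_state(); print(s)
c,sn=np.cos(np.radians(20.5)),np.sin(np.radians(20.5))
t=np.array([.5145,-.1892])
plan([*t,.155],200.5)
P=imaging.camera_params("wrist"); im=imaging.read_camera("wrist"); save("w2.png",im)
E
```

```text
{'clock': 3.15, 'joint_pos': array([ 0.33076972,  0.3511588 , -0.09546516,  1.12419575,  0.00118342,
        0.217634  ]), 'qvel': array([-0.00069332,  0.02753285, -0.03780006, -0.00279187,  0.00044615,
        0.00054396]), 'tau': array([ 2.71837343e-02, -5.49526906e+01,  3.29732001e+01,  1.22541652e-02,
        1.13089973e-02,  6.46354965e-05]), 'tcp_pos': array([0.51460667, 0.26166904, 0.15263231]), 'orientation': array([-1.71477470e-04, -5.65376804e-02,  9.98400291e-01,  5.66439890e-04]), 'wrist_force': array([ 0.16753366, -1.06784445, -7.87035806]), 'ft_torque': array([ 0.0251158 ,  0.01550304, -0.0028946 ]), 'grip_force': 79.45352554321289, 'finger_gap': 0.02063916481813028}
shift mm [  51.  -448.    -2.9] rot [ 1.200e-03 -1.000e-04 -2.447e-01]
```

View pics/w2.png

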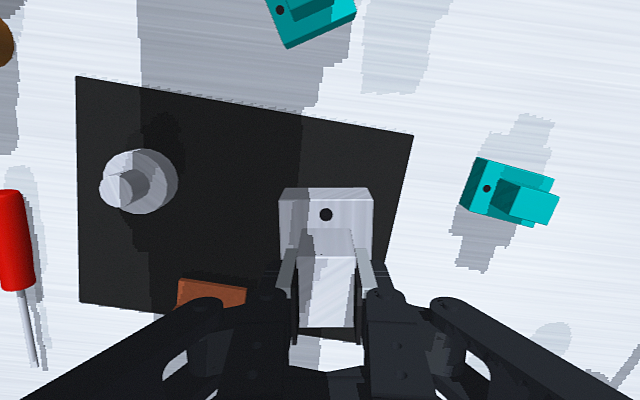

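The insert is held level in the wrist view (block at 325,225). Next is a carry towards the fixture, with a check look on the way.

{"fn": "step_arm", "kwargs": {
  "moves": [
    [[2,-40,0],[0,0,-0.04],10],
    [[4,-80,0],[0,0,-0.08],10],
    [[6,-120,-5],[0,0,-0.12],10],
    [[8,-160,-5],[0,0,-0.16],10],
    [[10,-200,-10],[0,0,-0.2],10],
    [[12,-240,-10],[0,0,-0.24],10],
    [[10,-280,-10],[0,0,-0.245],10],
    [[8,-320,-10],[0,0,-0.245],10]
  ]
}}

```text
clock: 3.87
tcp_pos: [0.5414, -0.0584, 0.1606]
orientation: [-0.002, -0.178, 0.984, 0.002]
wrist_force: [0.7, 0.3, -5.5]
finger_gap: 0.0204
grip_force: 80.4
```

{"fn": "step_arm", "kwargs": {
  "moves": [
    [[0,-12,0],[0,0,0],10],
    [[0,-24,0],[0,0,0],10],
    [[0,-24,0],[0,0,0],10],
    [[0,-24,0],[0,0,0],10],
    [[0,-24,0],[0,0,0],10]
  ]
}}

```text
clock: 4.28
tcp_pos: [0.5508, -0.078, 0.1621]
orientation: [-0.001, -0.179, 0.984, 0.002]
wrist_force: [-0.4, 0.4, -7.2]
finger_gap: 0.0207
grip_force: 80.9
```

```bash
python3 - <<'E'
from h import *; import pickle
P=imaging.camera_params("wrist"); im=imaging.read_camera("wrist"); save("w3.png",im); np.save("w3",im); pickle.dump(P,open("w3.pkl","wb"))
s=telemetry.get_state(); print(s["tcp_pos"],s["orientation"],s["wrist_force"])
plan([.5145,-.1892,.155],200.5)
E
```

```text
[ 0.550998   -0.07784693  0.16242855] [-3.27176238e-04 -1.79033172e-01  9.83842077e-01  1.33572323e-03] [-0.82066817  0.4655953  -7.01940754]
shift mm [ 73.4 -91.4   7.2] rot [ 0.0027 -0.0002  0.0022]
```

View pics/w3.png

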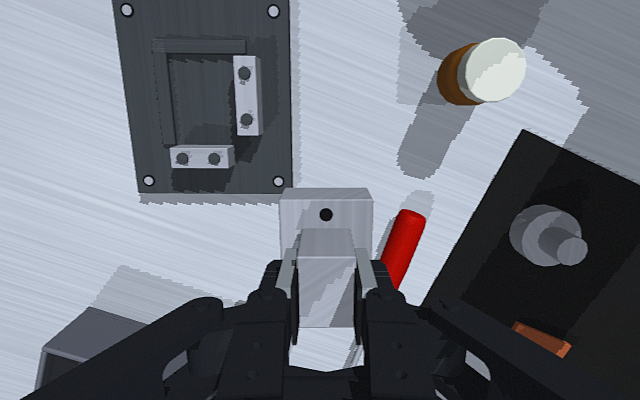

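Wrist view: plate screws at (127,10), (273,11), (149,181), (278,181), stop_x at (202,157), stop_y at (248,95). The four plate screws give the centre and yaw.

```bash
python3 - <<'E'
from h import *; import pickle
P=pickle.load(open("w3.pkl","rb")); im=np.load("w3.npy"); g=im.min(2)
pts=[]
for x,y in((127,10),(273,11),(149,181),(278,181)):
    w=g[max(y-8,0):y+9,x-8:x+9]; m=(w>130); 
    n,l,st,ce=cv2.connectedComponentsWithStats(m.astype(np.uint8)); 
    k=l[min(8,y),8]; c=ce[k]+[x-8,max(y-8,0)]; print(c,st[k]); pts.append(cast("w",c,.013,P)[:2])
W=np.array(pts); print(W.round(4),W.mean(0))
for a,b in((0,1),(2,3),(2,0),(3,1)):
    d=W[b]-W[a]; print(np.linalg.norm(d).round(4),np.degrees(np.arctan2(d[1],d[0])).round(1))
# stop_x inner upper edge (z .034), row edge of stop_x; plate far edge
for x in(180,200,220): print(x,g[135:175,x])
for y in(70,95,120): print(y,g[y,222:270])
E
```

```text
[126.08108108   9.51351351] [ 3  3  9 10 74]
[272.94666667  10.65333333] [ 4  3  9 10 75]
[148.03703704 180.2962963 ] [ 3  4  9  8 54]
[277.75510204 181.08163265] [ 4  5  8  8 49]
[[ 0.4741 -0.2633]
 [ 0.4368 -0.1618]
 [ 0.5945 -0.2192]
 [ 0.5572 -0.1178]] [ 0.51563638 -0.19050336]
0.1081 110.2
0.1081 110.2
0.1281 -159.9
0.1282 -159.9
180 [ 59  61  65  66  67  64  65  67  62  71 134 126 123 170 158 155 161 169
  61  59  65  66  66  67  66  63  63  61  51 104 174 168 173  49  35  39
  42  44  44  44]
200 [ 56  58  57  56  57  57  58  60  55  54 132 124 121 177 159 156 156 155
 156 161 164 164 165 163 161 161 160 162 160 164 167 165 177  72  34  41
  45  45  43  44]
220 [ 59  61  59  58  59  59  61  62  54  56 133 125 115 175 161 160 135 134
 137 142 151 126 129 139 134 141 136 172 166 165 164 168 180  80  34  43
  43  44  43  43]
70 [ 63  65  67  67  66  66  65  67  66  63  59  85 154 174 176 156  94  56
  64  66  65  68  70  69  70  66  62  78 135 154 163 175 173 131  87  86
  90  92  80  62  58  57  58  57  57  55  56  59]
95 [ 67  65  65  66  67  68  55  41  43  43  41  40  26 131 172 173 172 171
 173 172 173 171 169 170 171 170 171 171 171 168 170 171 172 173 143  94
  89  89  90  81  61  56  58  54  55  57  58  57]
120 [ 67  66  65  63  63  66  68  69  55  43  46  42  42  34  87 160 180 183
 129  60  62  66  65  64  66  64  64  67  65  53 100 143 149 162 174 146
 101  88  90  90  79  63  55  57  55  58  59  57]
```

```bash
python3 - <<'E'
from h import *
plan([.5156,-.1905,.100],200.2)
E
```

```text
shift mm [ 72.8 -93.1  62.2] rot [ 0.0027 -0.0002  0.0075]
```

{"fn": "step_arm", "kwargs": {
  "moves": [
    [[25,-31,0],[0.001,0,0.002],10],
    [[50,-62,0],[0.0027,0,0.005],10],
    [[73,-93,10],[0.0027,0,0.0075],10],
    [[73,-93,35],[0.0027,0,0.0075],10],
    [[73,-93,62],[0.0027,0,0.0075],10],
    [[73,-93,62],[0.0027,0,0.0075],10],
    [[73,-93,62],[0.0027,0,0.0075],10],
    [[73,-93,62],[0.0027,0,0.0075],10]
  ]
}}

```text
clock: 5.0
tcp_pos: [0.5167, -0.1912, 0.1022]
orientation: [0.001, -0.175, 0.984, -0.001]
wrist_force: [0.2, -0.9, -6.5]
finger_gap: 0.0205
grip_force: 81.5
```

```bash
python3 - <<'E'
from h import *
plan([.5156,-.1905,.045],200.2); s=telemetry.get_state(); print(s["wrist_force"],s["ft_torque"])
save("s4.png",cv2.resize(imaging.read_camera("scene")[200:330,170:310],None,fx=4,fy=4,interpolation=cv2.INTER_CUBIC))
E
```

```text
shift mm [ 1.   1.1 57.1] rot [-0.0021  0.0019  0.0001]
[ 0.16819642 -0.92767869 -6.47015337] [-0.01482448 -0.025858   -0.0425215 ]
```

View pics/s4.png

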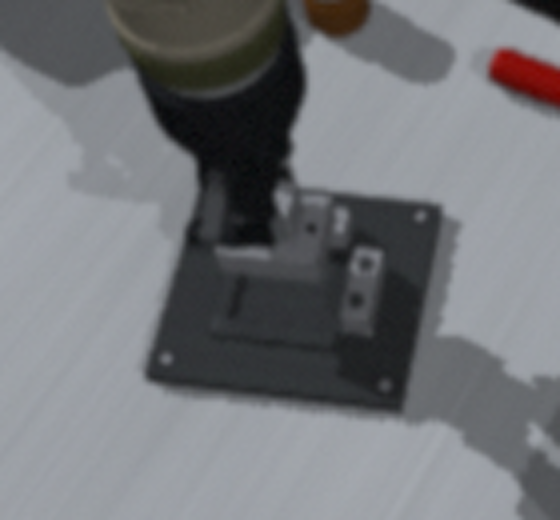

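The scene view shows the insert above the pocket and aligned with it. Lowering now.

{"fn": "step_arm", "kwargs": {
  "moves": [
    [[0,1,15],[-0.002,0.002,0],10],
    [[0,1,30],[-0.002,0.002,0],10],
    [[0,1,42],[-0.002,0.002,0],10],
    [[0,1,48],[-0.002,0.002,0],10],
    [[0,1,51],[-0.002,0.002,0],10],
    [[0,1,53],[-0.002,0.002,0],10],
    [[0,1,53],[-0.002,0.002,0],10]
  ]
}}

```text
clock: 5.63
tcp_pos: [0.5166, -0.1913, 0.0488]
orientation: [0.0, -0.175, 0.985, -0.0]
wrist_force: [0.5, 0.4, -7.6]
finger_gap: 0.0204
grip_force: 81.5
```

{"fn": "step_arm", "kwargs": {
  "moves": [
    [[0,0,1],[0,0,0],10],
    [[0,0,2],[0,0,0],10],
    [[0,0,3],[0,0,0],10],
    [[0,0,4],[0,0,0],10],
    [[0,0,4],[0,0,0],10]
  ]
}}

```text
clock: 6.05
tcp_pos: [0.5161, -0.1915, 0.0447]
orientation: [-0.0, -0.174, 0.985, -0.0]
wrist_force: [-1.2, 0.1, -1.1]
finger_gap: 0.0203
grip_force: 82.2
```

{"fn": "step_arm", "kwargs": {
  "moves": [
    [[0,0,1],[0,0,0],10],
    [[0,0,2],[0,0,0],10],
    [[0,0,3],[0,0,0],10],
    [[0,0,3],[0,0,0],10],
    [[0,0,3],[0,0,0],10]
  ],
  "grip_force": 110
}}

```text
clock: 6.47
tcp_pos: [0.5161, -0.1915, 0.0446]
orientation: [0.0, -0.174, 0.985, -0.001]
wrist_force: [-8.5, 2.9, 20.8]
finger_gap: 0.0197
grip_force: 111.4
```

Seated at TCP z = 44.6 mm. I'll ease the down-force, then advance towards the stops.

{"fn": "step_arm", "kwargs": {
  "moves": [
    [[0,0,-2],[0,0,0],10],
    [[-1,0,-2],[0,0,0],10],
    [[-2,0,-2],[0,0,0],10],
    [[-3,0,-2],[0,0,0],10],
    [[-4,0,-2],[0,0,0],10],
    [[-4,0,-2],[0,0,0],10]
  ]
}}

```text
clock: 6.97
tcp_pos: [0.519, -0.191, 0.0448]
orientation: [-0.001, -0.174, 0.985, -0.001]
wrist_force: [-8.6, -1.9, 13.6]
finger_gap: 0.0197
grip_force: 110.4
```

{"fn": "step_arm", "kwargs": {
  "moves": [
    [[0,1,0],[0,0,0],10],
    [[0,2,0],[0,0,0],10],
    [[0,3,0],[0,0,0],10],
    [[0,4,0],[0,0,0],10],
    [[0,5,0],[0,0,0],10],
    [[0,5,0],[0,0,0],10]
  ]
}}

```text
clock: 7.47
tcp_pos: [0.52, -0.1878, 0.0449]
orientation: [0.001, -0.174, 0.985, -0.003]
wrist_force: [-0.9, -4.6, 4.4]
finger_gap: 0.0202
grip_force: 109.3
```

```bash
cat >> h.py <<'E'
def fx():
    s=telemetry.get_state(); a=np.radians(20.15); M=np.array([[np.cos(a),np.sin(a),0],[-np.sin(a),np.cos(a),0],[0,0,1]])
    print("fix mm",(M@(s["tcp_pos"]-[.5156,-.1905,0])*1e3).round(2),"F",(M@s["wrist_force"]).round(1),"T",(M@s["ft_torque"]).round(2))
    B=R.from_quat(np.roll(s["orientation"],-1)).as_matrix(); print("toolx",np.degrees(np.arctan2(B[1,0],B[0,0])).round(2)%360,"z",B[:,2].round(4),s["clock"])
E
python3 -c "from h import *;fx()"
```

```text
fix mm [ 5.03  1.02 44.87] F [-2.5 -4.   4.4] T [-0.91  0.5  -0.06]
toolx 200.03 z [ 0.0034 -0.0052 -1.    ] 7.4667
```

{"fn": "step_arm", "kwargs": {
  "moves": [
    [[0,1,0],[0,0,0],10],
    [[0,2,0],[0,0,0],10],
    [[0,3,0],[0,0,0],10],
    [[0,4,0],[0,0,0],10],
    [[0,4,0],[0,0,0],10],
    [[0,4,0],[0,0,0],10]
  ]
}}

```text
clock: 7.97
tcp_pos: [0.5193, -0.1838, 0.0448]
orientation: [0.002, -0.174, 0.985, -0.003]
wrist_force: [2.2, -5.8, 4.1]
finger_gap: 0.02
grip_force: 109.2
```

```bash
python3 -c "from h import *;fx()"
```

```text
fix mm [ 5.81  4.97 44.83] F [ 0.1 -6.2  4.1] T [-1.04  0.05 -0.04]
toolx 200.05 z [ 0.0046 -0.0046 -1.    ] 7.9667
```

{"fn": "step_arm", "kwargs": {
  "moves": [
    [[0,1,0],[0,0,0],10],
    [[0,2,0],[0,0,0],10],
    [[0,3,0],[0,0,0],10],
    [[0,3,0],[0,0,0],10],
    [[0,3,0],[0,0,0],10]
  ]
}}

```text
clock: 8.38
tcp_pos: [0.519, -0.1826, 0.0449]
orientation: [0.002, -0.174, 0.985, -0.004]
wrist_force: [2.4, -9.1, 1.4]
finger_gap: 0.0205
grip_force: 109.1
```

```bash
python3 -c "from h import *;fx()"
```

```text
fix mm [ 5.91  6.24 44.93] F [-0.9 -9.4  1.4] T [-1.99  0.14  0.12]
toolx 200.02 z [ 0.0056 -0.0076 -1.    ] 8.3833
```

{"fn": "step_arm", "kwargs": {
  "moves": [
    [[-1,0,1],[-0.004,0,0],10],
    [[-2,0,1.5],[-0.008,0,0],10],
    [[-3,0,2],[-0.012,0,0],10],
    [[-4,0,2],[-0.012,0,0],10],
    [[-4,0,2],[-0.012,0,0],10],
    [[-4,0,2],[-0.012,0,0],10]
  ],
  "grip_force": 118
}}

```text
clock: 8.88
tcp_pos: [0.5196, -0.1825, 0.0448]
orientation: [-0.002, -0.173, 0.985, 0.0]
wrist_force: [-11.7, -12.7, 21.9]
finger_gap: 0.02
grip_force: 118.3
```

```bash
python3 -c "from h import *;fx()"
```

```text
fix mm [ 6.53  6.08 44.82] F [-15.3  -7.9  21.9] T [-1.57  3.11  0.16]
toolx 199.93 z [-3.9e-03  1.0e-04 -1.0e+00] 8.8833
```

{"fn": "step_arm", "kwargs": {
  "moves": [
    [[-1,1,0],[0.001,-0.003,0],10],
    [[-2,2,0],[0,-0.006,0],10],
    [[-2,3,0],[-0.002,-0.006,0],10],
    [[-2,3,0],[-0.003,-0.006,0],10],
    [[-2,3,0],[-0.003,-0.006,0],10]
  ]
}}

```text
clock: 9.3
tcp_pos: [0.5204, -0.1821, 0.0449]
orientation: [-0.0, -0.172, 0.985, -0.0]
wrist_force: [-12.0, -21.6, 19.7]
finger_gap: 0.0194
grip_force: 117.7
```

```bash
python3 -c "from h import *;fx()"
```

```text
fix mm [ 7.42  6.2  44.86] F [-18.7 -16.1  19.7] T [-3.3   4.11  0.31]
toolx 199.84 z [ 1.e-04 -1.e-03 -1.e+00] 9.3
```

{"fn": "step_arm", "kwargs": {
  "moves": [
    [[0,0,-1.5],[0,0,0],10],
    [[-1,0,-1.5],[0,0,0],10],
    [[-2,0,-1.5],[0,0,0],10],
    [[-3,0,-1.5],[0,-0.003,0],10],
    [[-3,0,-1.5],[0,-0.003,0],10],
    [[-3,0,-1.5],[0,-0.003,0],10]
  ]
}}

```text
clock: 9.8
tcp_pos: [0.5206, -0.1819, 0.0449]
orientation: [-0.001, -0.172, 0.985, -0.001]
wrist_force: [-17.8, -26.7, 12.9]
finger_gap: 0.02
grip_force: 118.6
```

```bash
python3 -c "from h import *;fx()"
```

```text
fix mm [ 7.66  6.32 44.94] F [-25.9 -18.9  12.9] T [-4.08  5.27  0.44]
toolx 199.78 z [-0.0027 -0.0016 -1.    ] 9.8
```

{"fn": "step_arm", "kwargs": {
  "moves": [
    [[-1,1,0],[0,-0.002,0],10],
    [[-2,2,0],[-0.002,-0.004,0],10],
    [[-3,3,0],[-0.003,-0.006,0],10],
    [[-3,3,0],[-0.003,-0.006,0],10],
    [[-3,3,0],[-0.003,-0.006,0],10],
    [[-3,3,0],[-0.003,-0.006,0],10]
  ]
}}

```text
clock: 10.3
tcp_pos: [0.5208, -0.1818, 0.045]
orientation: [-0.001, -0.17, 0.985, -0.002]
wrist_force: [-24.1, -38.5, 13.7]
finger_gap: 0.0196
grip_force: 118.7
```

```bash
python3 -c "from h import *;fx()"
```

```text
fix mm [ 7.85  6.44 45.03] F [-35.9 -27.9  13.7] T [-5.86  7.31  0.61]
toolx 199.63 z [-0.0018 -0.004  -1.    ] 10.3
```

{"fn": "step_arm", "kwargs": {
  "moves": [
    [[0,0,0.5],[0,0,-0.005],10],
    [[0,0,1],[0,0,-0.01],10],
    [[0,0,1],[0,0,-0.01],10],
    [[0,0,1],[0,0,-0.01],10]
  ]
}}

```text
clock: 10.63
tcp_pos: [0.5208, -0.1818, 0.045]
orientation: [-0.001, -0.175, 0.985, -0.002]
wrist_force: [-26.0, -37.4, 20.5]
finger_gap: 0.0199
grip_force: 119.5
```

```bash
python3 -c "from h import *;fx()"
```

```text
fix mm [ 7.87  6.43 44.98] F [-37.3 -26.2  20.5] T [-5.4   7.67 -0.04]
toolx 200.12 z [-0.0013 -0.0041 -1.    ] 10.6333
```

{"fn": "step_arm", "kwargs": {
  "moves": [
    [[0,0,0.5],[-0.003,-0.002,0],10],
    [[0,0.5,1],[-0.006,-0.004,0],10],
    [[0,1,1.5],[-0.007,-0.005,0],10],
    [[0,1,1.5],[-0.007,-0.005,0],10],
    [[0,1,1.5],[-0.007,-0.005,0],10]
  ]
}}

```text
clock: 11.05
tcp_pos: [0.5208, -0.1818, 0.0449]
orientation: [0.001, -0.174, 0.985, 0.001]
wrist_force: [-28.8, -38.5, 29.5]
finger_gap: 0.0197
grip_force: 120.9
```

```bash
python3 - <<'E'
from h import *
fx(); a=imaging.read_camera("wrist"); b=imaging.read_camera("scene")
np.save("w5",a)
A=cv2.resize(a[130:280,230:420],(570,450),interpolation=cv2.INTER_CUBIC)
save("w5.png",A); fx()
E
```

```text
fix mm [ 7.9   6.38 44.91] F [-40.3 -26.2  29.5] T [-5.49  8.35 -0.01]
toolx 200.1 z [ 0.002   0.0018 -1.    ] 11.05
fix mm [ 7.92  6.36 44.93] F [-39.8 -24.7  29.3] T [-5.5   8.37 -0.01]
toolx 200.1 z [ 0.002   0.0017 -1.    ] 11.15
```

View pics/w5.png

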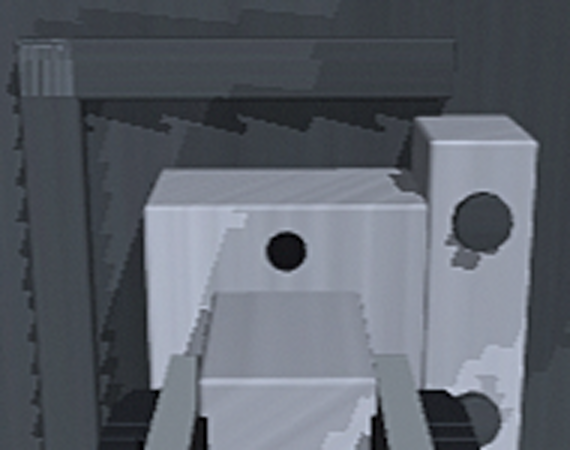

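The crop shows the insert's right side flush along stop_y (seam at column ~426) and its edges parallel to the lips. I'll check the gap to the -x lip numerically to confirm stop_x contact.

```bash
python3 - <<'E'
from h import *
P=imaging.camera_params("wrist"); a=np.radians(20.15); M=np.array([[np.cos(a),np.sin(a)],[-np.sin(a),np.cos(a)]])
for n,x,y,z in(("lipx top edge",270,98,.017),("lipx floor",270,98,.012),("ins -x bottom",270,169,.012),("ins -x top",280,206,.036),("ins TL",146,206,.036),("ins TR",425,206,.036),("stop TL",430,141,.034),("-ylip",85,150,.017)):
    print(n,(M@(cast("w",(230+x/3-.5,130+y/3-.5),z,P)[:2]-[.5156,-.1905])*1e3).round(1))
E
```

```text
lipx top edge [-34.4   3.6]
lipx floor [-33.6   3.5]
ins -x bottom [-21.6   3.4]
ins -x top [-21.4   5.3]
ins TL [-21.4 -14.4]
ins TR [-21.4  26.5]
stop TL [-30.7  27.2]
-ylip [-25.9 -26.6]
```

```bash
python3 -c "from h import *;print(env.hand_in())"
```

```text
the job is handed in; nothing more can be done
None
```

I seated the insert flat in the pocket and handed in with the gripper still holding it in the corner, pressing on both stops (wrist force about 40 N towards stop_x and 25 N towards stop_y, including drag); the final images put it within about 1 mm of home, though the gripper hid stop_x, so contact there is inferred from the lip gap and the push force.

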